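# Push a spent tip rack through the disposal flap

## Task

Push the spent tip rack along the metal shelf of the disposal unit with your fingertips, between the guides and through the hanging flap, until it drops into the bin behind. Then draw your fingers back out so that the flap swings shut. Only push the rack, never pick it up, and leave the bottle, jar and tray beside the unit alone.

Things in the scene. Friction and masses are not known exactly. Their poses are not given: they have to be found in the camera images.
- unit: Disposal unit, fixed on the bench; origin on the bench straight below the flap's hinge, +x the pushing direction (through the flap, away from the robot), z up. Shelf: level aluminium plate, top 110 mm above the bench, x -260 to +40 mm, y -85 to +85 mm. Past the doorway a clear roof from x = 16 mm on, 188 to 192 mm above the bench, covers the bin.
- funnel (a point): Point on the shelf top, unit x = -20 mm, y = 0: narrow end of two steel guides (20 mm high, 6 mm thick) that close in like a funnel from 160 mm apart at unit x = -130 mm to 86 mm here, then run straight to the doorway. A rack pushed in far off the middle or skewed can jam between them; nudge it towards the middle first. Axes as the unit's.
- flap (a joint): Black plastic flap (80 mm wide, 4 mm thick, 20 g) hanging from the hinge bar of the unit, hinge axis 64 mm above the shelf at unit x = 0, lower edge 4 mm above the shelf. Value in rad: 0 = hanging shut, grows as its lower edge swings inwards (unit +x), stop at 1.5; it cannot swing outwards. It falls shut by its own weight in about half a second when nothing props it.
- flap_foot (a point): Point on the shelf top straight below the hinge (unit x = 0), middle of the doorway; axes as the unit's. Doorway: 86 mm wide between white cheeks (42 mm wide, x -4 to +51 mm, top 188 mm above the bench). An 8 mm hinge bar crosses it, underside 60 mm above the shelf: fingers pass beneath only if slanted, pointing down and to +x, 30 to 45 degrees from vertical.
- shelf_edge (a point): Point on the shelf's far edge, unit x = +40 mm. The rack tips over this edge and falls by itself once its middle is some 10 mm past it, so fingers pushing its rear face reach only 10 to 20 mm past the flap's hinge. Beyond lies the bin: floor 12 mm above the bench, unit x 40 to 234 mm, y -79 to +79 mm, white sides, clear back.
- rack: The spent pipette tip rack: a grey plastic block 84 mm long (its x) by 64 mm wide (its y) by 28 mm high, upright corners rounded (8 mm), with a grid of dark holes on top, about 120 g. Origin at the centre of its underside. It starts lying on the unit's shelf in front of the funnel, its long side roughly along the pushing direction.
- rack_center (a point): Centre of the rack's volume, 14 mm above its underside.
- bottle: Glass bottle with blue cap, 62 mm across, 150 mm tall, upright on the bench beside the unit; origin under its centre. Leave alone.
- jar: Small amber jar with white cap, 48 mm across, 60 mm tall, upright on the bench beside the unit; origin under its centre. Leave alone.
- tray: Open white plastic tray, 130 x 80 x 35 mm, on the bench beside the unit's shelf; origin under its centre. Leave alone.
Things that resemble listed ones, but are neither listed nor needed, are in the scene too. Several things have the shape of the rack; the one meant has the colours described above.

How it is judged:
By the outcome, as a careful person would: the job done as asked, in the order asked, and still so for the second after the job is handed in, with the robot touching nothing.
It also fails if it takes over 48 s, if anything falls off the work surface, if the arm or the gripper's body presses on something with over 40 N, if the wrist force passes 120 N, or if a joint passes its speed limit or range.

## Robot

A 6-joint arm with a two-finger parallel gripper is mounted at the origin on the work surface. World frame = base frame: x ahead of the robot, y to its left, z up, the work surface at z = 0. Lengths are in m, angles in rad, forces in N, time in s.
With the tool pointing down it reaches from about 0.425 to 0.95 m from the base axis. Payload 3.5 kg.
Tool frame: the origin (TCP) lies at the very end of the fingers, on their centre line; the grasp point (between the pads) lies behind it (ctrl.grasp_offset is the z of the grasp point in the tool frame, in m); z points along the fingers, x is the direction in which the jaws open and shut, and the axes are right-handed (so a half turn about z gives the same grasp; the last joint's range is limited). The gripper opens to 85 mm and grips with 20 to 120 N. Pads are 22 mm wide; open, the fingers measure 114 mm over their backs; the gripper's body (76 mm by 85 mm) begins 54 mm behind the grasp point. The pads swing forward as they close: fully open they stand 13 mm farther back than shut.
Start: joints at [-1.393, 0.286, 1.577, -0, 1.279, -0.15], TCP at [0.217, -0.639, 0.231] pointing down, gripper open.
Joint ranges: [-2.77, 2.77], [-0.9, 2.22], [0.21, 2.48], [-1.53, 4.67], [0.24, 2.81], [-2.84, 2.84]. Speed limits (rad/s): [2.79, 2.79, 3.14, 3.14, 3.14, 3.14].

## Interface

Orientations are given as a unit quaternion [x, y, z, w].
In Python, from plant import ctrl gives the robot as it stands.
- The arm moves only by the shell command python3 -m jog 'ROWS' [FORCE]. ROWS is JSON, a list of rows, each an object with "grip": the closure, from 0 (fully open) to 1 (shut); "xyz": the shift along the tool's x, y, z in m, a list of three; "dr": the turn, a rotation vector about the tool's x, y, z in rad, a list of three. A call has 1 to 12 rows; each row is the pose to reach, as a shift and turn from the pose commanded when the call began, along the tool's axes at that moment; what a row does not reach only later rows make up. A row lasts 1/12 s, in which the tool goes at most 41.7 mm and 7.16 degrees, less where a joint would pass 70% of its speed; a pose out of reach is approached as far as the arm can. A call with a gripper value outside its range is refused whole. The fingers move at their own pace and stop on an object; FORCE is the grip in N (left out, the last holds). Time passes only in rows, so rows that repeat a pose let the fingers close. It gives the time, the measured TCP pose, the force and the opening at its end, in the units of the state.
- ctrl.get_state(): the state, without advancing time (a new reading comes with each control period).
- ctrl.read_camera(name): name is "side" or "top"; returns the picture (400x640x3 uint8, red, green, blue); there is no depth.
- ctrl.get_calibration(name): a dict with "mtx" (3x3 intrinsics, pixels), "R" (3x3) and "t" (3): a world point X has camera coordinates R X + t. Camera axes: x right, y down, z forward; pixel columns grow to the right and rows downward; lengths in m; the calibration is good to about 2 mm. A picture is of the moment at which its call begins. get_calibration takes no time and is no camera call.
- ctrl.sign_off(): hands the job in, once; it reports no verdict.
The state is a dict: "time": time; "qpos": joint angles; "dq": joint speeds; "joint_efforts": joint torques, N m; "eef_pos": TCP position; "tcp_rot": TCP orientation; "contact_force": force on the tool from outside, world axes, zero at the start; "wrist_torque": the same for the moment, N m; "opening": opening from 0.0 (shut) to 1.0 (fully open).
Only numpy, scipy, OpenCV 4.12 (cv2) and the standard library are available. Lean on these libraries where they do the work, as an engineer would, in place of code of your own. Each camera call takes 0.05 s, during which the arm holds its last target.

## Working session

There is one attempt and no reset: what is moved stays moved. The work goes in short steps, Python scripts to look and compute and a shell command to move; the robot and the scene stay as the last step left them, time stands still between calls to the robot, and variables do not carry over. Pictures are saved under pics/ and viewed, and the job is handed in when it is done.

```bash
ls; mkdir -p pics
python3 - <<'E'
from plant import ctrl
import cv2
for n in ("side","top"):
    im=ctrl.read_camera(n); cv2.imwrite(f"pics/{n}0.png",im[:,:,::-1])
    c=ctrl.get_calibration(n); print(n,c)
print(ctrl.get_state(), ctrl.grasp_offset)
E
```

```text
pics
side {'mtx': array([[458.76436015,   0.        , 318.963256  ],
       [  0.        , 458.76436015, 198.71940022],
       [  0.        ,   0.        ,   1.        ]]), 'R': array([[ 0.99692674, -0.07832421, -0.0015478 ],
       [-0.04945619, -0.61392019, -0.78781729],
       [ 0.06075494,  0.78547267, -0.61590707]]), 't': array([-0.61220429,  0.14826373,  1.01717267])}
top {'mtx': array([[409.2476132 ,   0.        , 326.57684612],
       [  0.        , 409.2476132 , 197.84676607],
       [  0.        ,   0.        ,   1.        ]]), 'R': array([[-0.02518389, -0.99958003, -0.01433626],
       [-0.98965805,  0.02695462, -0.14089143],
       [ 0.14121869,  0.01063981, -0.98992125]]), 't': array([0.0574771 , 0.63379465, 0.99861826])}
{'time': 0.1, 'qpos': array([-1.39300120e+00,  2.87132979e-01,  1.57803498e+00,  3.91671092e-05,
        1.27860343e+00, -1.49984609e-01]), 'dq': array([ 0.00111273, -0.0025325 , -0.003647  , -0.00129403,  0.00021921,
       -0.00144529]), 'joint_efforts': array([ 1.56127528e-03, -4.07298052e+01, -2.93700296e+01, -1.00817174e-04,
        3.43009699e-03,  1.34595012e-06]), 'eef_pos': array([ 0.21725109, -0.63845452,  0.23004585]), 'tcp_rot': array([ 8.12997380e-01, -5.82266324e-01, -7.67865695e-04, -7.72954119e-04]), 'contact_force': array([-0.32389642,  0.23447707,  0.12288242]), 'wrist_torque': array([-0.03049343,  0.01812528,  0.06225033]), 'opening': 0.999145374565038} -0.0187
```

View pics/side0.png

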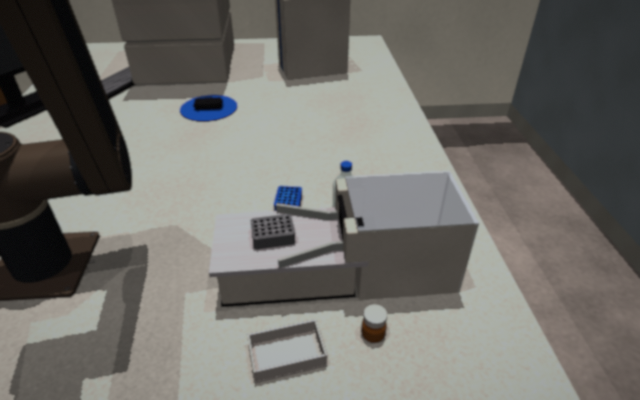

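View pics/top0.png

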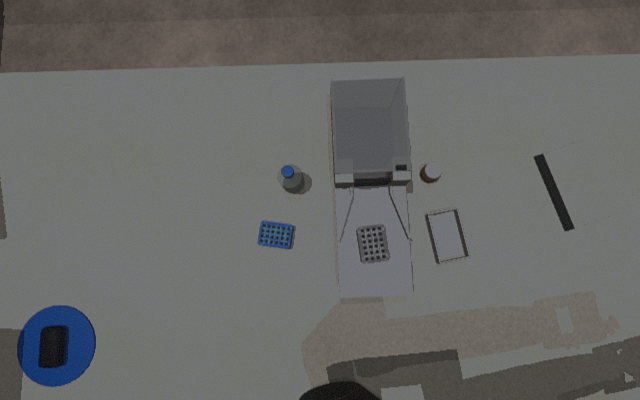

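The grey rack is at top (373,243) and side (273,231), on the shelf. A blue block of the same shape is at top (276,235) and side (288,197), on the bench. The grey one on the shelf fits the description, and I'll confirm it in an enlarged crop.

Run:
```python
import cv2
a=cv2.imread("pics/top0.png")[65:305,250:480]
a=cv2.convertScaleAbs(a,alpha=1.5,beta=15)
a=cv2.resize(a,None,fx=2.5,fy=2.5,interpolation=cv2.INTER_CUBIC);cv2.imwrite("pics/top0c.png",a)
b=cv2.imread("pics/side0.png")[150:310,200:400]
b=cv2.resize(b,None,fx=3.7,fy=3.7,interpolation=cv2.INTER_CUBIC);cv2.imwrite("pics/side0c.png",b)
```

```text
(no output)
```

View pics/top0c.png

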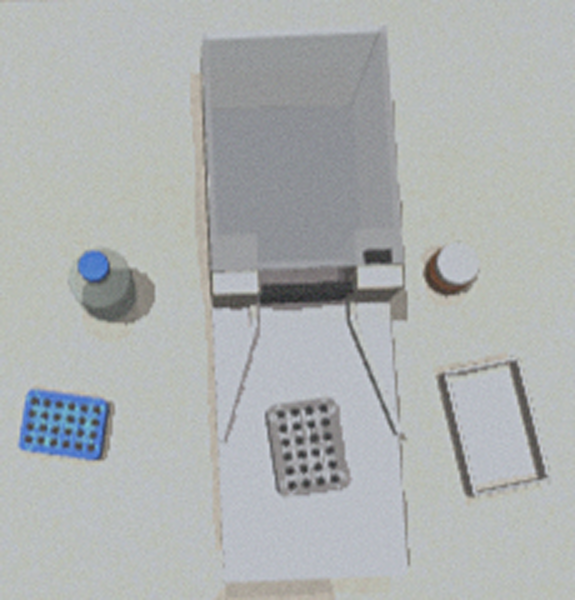

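View pics/side0c.png

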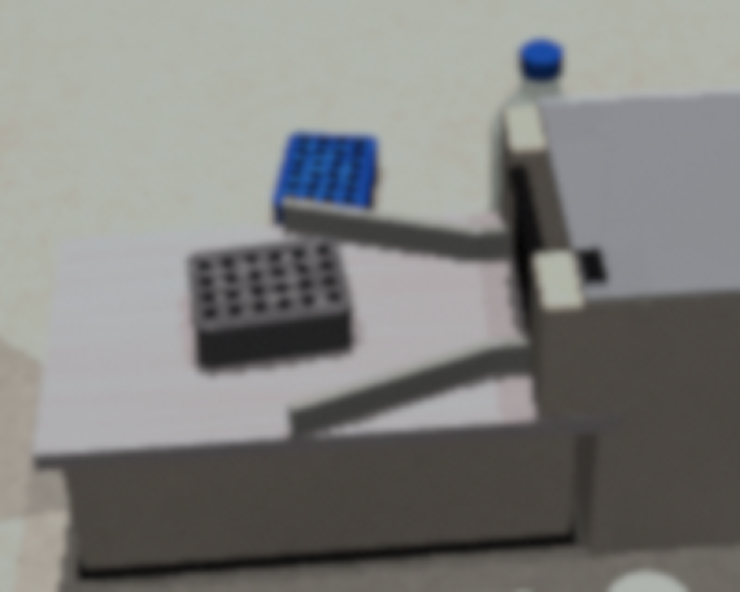

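Confirmed: grey body with dark holes, standing on the shelf. The other block is blue and lies on the bench. Next I'll fit the poses.

```bash
cat > h.py <<'E'
import numpy as np, cv2
from plant import ctrl
from scipy.optimize import least_squares
C={n:ctrl.get_calibration(n) for n in("side","top")}
def proj(n,P):
    c=C[n]; q=np.asarray(P)@c["R"].T+c["t"]; q=q@c["mtx"].T; return q[...,:2]/q[...,2:]
def ray(n,uv,z):
    c=C[n]; d=c["R"].T@np.linalg.solve(c["mtx"],[uv[0],uv[1],1.]); o=-c["R"].T@c["t"]
    return o+d*(z-o[2])/d[2]
def tf(p,P):
    P=np.asarray(P,float); c,s=np.cos(p[2]),np.sin(p[2])
    return P@np.array([[c,s,0],[-s,c,0],[0,0,1]])+[p[0],p[1],0]
E
python3 - <<'E'
from h import *
tc=lambda u,v:(250+u/2.5,65+v/2.5)
sc=lambda u,v:(200+u/3.7,150+v/3.7)
obs=[("top",tc(223,581),(-.26,.085,.11)),("top",tc(409,567),(-.26,-.085,.11)),
("top",tc(213,296),(-.004,.085,.188)),("top",tc(403,287),(-.004,-.085,.188)),
("top",tc(226,440),(-.13,.083,.13)),("top",tc(400,437),(-.13,-.083,.13)),
("side",sc(37,460),(-.26,-.085,.11)),("side",sc(62,240),(-.26,.085,.11))]
f=lambda p:np.concatenate([proj(n,tf(p,P))-uv for n,uv,P in obs])
r=least_squares(f,[.7,-.1,0],loss="soft_l1");print("unit",r.x,np.round(r.fun.reshape(-1,2),1))
u=r.x
a=[(265,402),(337,398),(352,489),(278,496)]
P=np.array([ray("top",tc(*q),.138) for q in a]);print(P.round(4))
s=[(190,256),(340,238),(352,312),(197,333)]
S=np.array([ray("side",sc(*q),.138) for q in s]);print(S.round(4))
for Q in(P,S):
    c,si=np.cos(u[2]),np.sin(u[2]); d=(Q.mean(0)-[u[0],u[1],0])[:2]
    print("in unit",c*d[0]+si*d[1],-si*d[0]+c*d[1])
e=(P[0]+P[1]-P[2]-P[3]);print("yaw top",np.arctan2(e[1],e[0]),np.linalg.norm(e)/2)
e=(S[1]+S[2]-S[0]-S[3]);print("yaw side",np.arctan2(e[1],e[0]),np.linalg.norm(e)/2)
E
```

```text
unit [ 0.65467619 -0.06449878  0.0254779 ] [[ 1.3  0.1]
 [ 0.5  2. ]
 [-0.4 -0.9]
 [ 0.5 -1.4]
 [-2.  -0.4]
 [ 0.4 -2.9]
 [-1.3 -1.3]
 [-1.3 -0.4]]
[[ 0.5552 -0.0261  0.138 ]
 [ 0.5571 -0.0923  0.138 ]
 [ 0.4742 -0.1021  0.138 ]
 [ 0.4696 -0.0349  0.138 ]]
[[ 0.4738 -0.0412  0.138 ]
 [ 0.5561 -0.0325  0.138 ]
 [ 0.5604 -0.0936  0.138 ]
 [ 0.4797 -0.1032  0.138 ]]
in unit -0.1405779039841934 0.004257157155352339
in unit -0.13720372109642678 0.0003525590974167857
yaw top 0.1100101569095305 0.0847315077608419
yaw side 0.11243420132719575 0.08203173121077163
```

```bash
cat >> h.py <<'E'
def overlay(n,im,p,rk,crop,s,out):
    u0,v0,u1,v1=crop
    a=cv2.resize(np.ascontiguousarray(im[v0:v1,u0:u1]),None,fx=s,fy=s,interpolation=cv2.INTER_CUBIC)
    def poly(Pw,col):
        q=((proj(n,Pw)-[u0-.5,v0-.5])*s).round().astype(int)   # approx centre
        cv2.polylines(a,[q.reshape(-1,1,2)],False,col,1)
    g=lambda L,col:poly(tf(p,L),col)
    g([(.0,.085,.11),(-.26,.085,.11),(-.26,-.085,.11),(.0,-.085,.11)],(0,0,255))
    for sg in(1,-1):
        g([(-.13,sg*.08,.13),(-.02,sg*.043,.13),(-.004,sg*.043,.13)],(0,200,0))
        g([(-.004,sg*.043,.188),(-.004,sg*.085,.188),(.051,sg*.085,.188),(.051,sg*.043,.188),(-.004,sg*.043,.188)],(255,0,255))
    if rk is not None:
        for z in(.138,.11): poly(tf(rk,[(.042,.032,z),(.042,-.032,z),(-.042,-.032,z),(-.042,.032,z),(.042,.032,z)]),(0,255,255))
    cv2.imwrite(out,a)
E
python3 - <<'E'
from h import *
u=[.6547,-.0645,.0255]; rk=[.5155,-.0655,.111]
t=cv2.convertScaleAbs(cv2.imread("pics/top0.png"),alpha=1.5,beta=15)
overlay("top",t,u,rk,(320,150,430,310),3.7,"pics/ov_t.png")
overlay("side",cv2.imread("pics/side0.png"),u,rk,(200,160,380,310),4,"pics/ov_s.png")
E
```

```text
(no output)
```

View pics/ov_t.png

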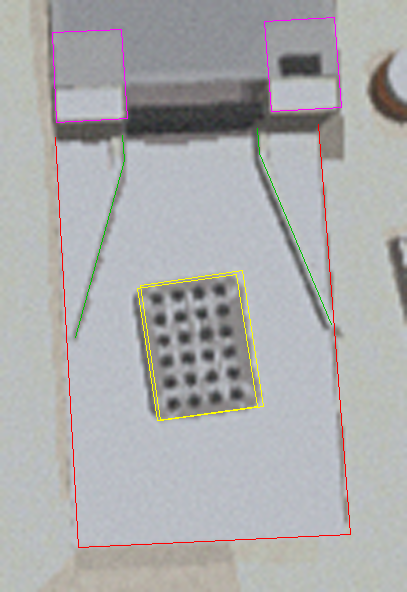

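View pics/ov_s.png

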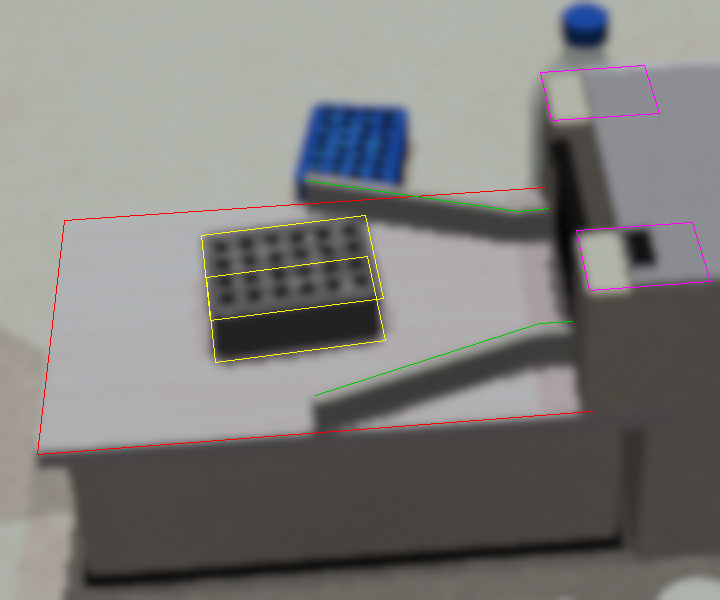

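```bash
cat >> h.py <<'E'
from scipy.spatial.transform import Rotation as Rn
U=[.6547,-.0645,.03]
def goal(xu,yu,z,tilt=40,dyaw=0):
    P=tf(U,[(xu,yu,z)])[0]; a=U[2]+dyaw; t=np.radians(tilt)
    ex=np.array([np.sin(a),-np.cos(a),0]); f=np.array([np.cos(a),np.sin(a),0])
    ez=f*np.sin(t)-np.array([0,0,1])*np.cos(t); ey=np.cross(ez,ex)
    return P,Rn.from_matrix(np.column_stack([ex,ey,ez]))
def rel(P,R,P0=None,R0=None):
    s=ctrl.get_state()
    if P0 is None: P0=s["eef_pos"];R0=Rn.from_quat(s["tcp_rot"])
    print("xyz",(R0.inv().apply(P-P0)).round(4),"dr",(R0.inv()*R).as_rotvec().round(4))
def where():
    s=ctrl.get_state();d=s["eef_pos"]-[U[0],U[1],0];c,n=np.cos(U[2]),np.sin(U[2])
    print("t",round(s["time"],2),"unit xyz",np.round([c*d[0]+n*d[1],-n*d[0]+c*d[1],d[2]],4),"F",s["contact_force"].round(1),"op",round(s["opening"],2),"axz",Rn.from_quat(s["tcp_rot"]).as_matrix()[:,2].round(3))
E
python3 - <<'E'
from h import *
where()
rel(*goal(-.25,0,.24)); 
g=goal(-.25,0,.24)
rel(*goal(-.225,0,.12),*g)
E
```

```text
t 0.1 unit xyz [-0.4545 -0.5606  0.23  ] F [-0.3  0.2  0.1] op 1.0 axz [-0.     0.002 -1.   ]
xyz [-0.4759 -0.3599 -0.0088] dr [0.6928 0.106  0.2848]
xyz [0.    0.058 0.108] dr [0. 0. 0.]
```

```bash
python3 -m jog '[{"grip":0.76,"xyz":[-0.035,-0.025,0],"dr":[0,0,0.03]},{"grip":0.76,"xyz":[-0.07,-0.05,0],"dr":[0,0,0.06]},{"grip":0.76,"xyz":[-0.1,-0.075,0],"dr":[0,0,0.09]},{"grip":0.76,"xyz":[-0.135,-0.1,0],"dr":[0,0,0.12]},{"grip":0.76,"xyz":[-0.17,-0.125,0],"dr":[0,0,0.15]},{"grip":0.76,"xyz":[-0.2,-0.15,0],"dr":[0,0,0.18]},{"grip":0.76,"xyz":[-0.235,-0.18,0],"dr":[0,0,0.21]},{"grip":0.76,"xyz":[-0.265,-0.205,0],"dr":[0,0,0.24]},{"grip":0.76,"xyz":[-0.295,-0.23,0],"dr":[0,0,0.27]}]'
python3 - <<'E'
from h import *
where(); rel(*goal(-.225,0,.24,30)); rel(*goal(-.225,0,.24,0))
E
```

```text
time: 0.85
eef_pos: [0.3401, -0.2835, 0.2309]
tcp_rot: [0.726, -0.687, -0.0, -0.0]
contact_force: [1.4, 0.1, 0.5]
opening: 0.237
t 0.85 unit xyz [-0.321  -0.2095  0.2309] F [1.4 0.1 0.5] op 0.24 axz [-0.  0. -1.]
xyz [-0.207  -0.1013 -0.009 ] dr [0.5236 0.0072 0.0249]
xyz [-0.207  -0.1013 -0.009 ] dr [0.0001 0.0005 0.0256]
```

```bash
python3 -m jog '[{"grip":0.76,"xyz":[-0.03,-0.015,0],"dr":[0.08,0,0]},{"grip":0.76,"xyz":[-0.06,-0.03,0],"dr":[0.16,0,0.01]},{"grip":0.76,"xyz":[-0.09,-0.045,0],"dr":[0.24,0,0.015]},{"grip":0.76,"xyz":[-0.12,-0.06,0],"dr":[0.32,0,0.02]},{"grip":0.76,"xyz":[-0.15,-0.075,0],"dr":[0.4,0,0.025]},{"grip":0.76,"xyz":[-0.18,-0.09,0],"dr":[0.48,0,0.025]},{"grip":0.76,"xyz":[-0.207,-0.101,0],"dr":[0.52,0,0.025]},{"grip":0.76,"xyz":[-0.207,-0.101,0],"dr":[0.52,0,0.025]},{"grip":0.76,"xyz":[-0.207,-0.101,0],"dr":[0.52,0,0.025]}]'
python3 - <<'E'
from h import *
where(); rel(*goal(-.225,0,.122,30)); print(ctrl.get_state()["qpos"])
E
```

```text
time: 1.6
eef_pos: [0.4285, -0.0717, 0.2306]
tcp_rot: [0.695, -0.671, 0.176, -0.187]
contact_force: [-0.5, -0.7, -0.5]
opening: 0.238
t 1.6 unit xyz [-0.2263 -0.0004  0.2306] F [-0.5 -0.7 -0.5] op 0.24 axz [ 0.496  0.024 -0.868]
xyz [0.0003 0.0528 0.095 ] dr [0.0045 0.009  0.0032]
[-0.57570847 -0.60738478  2.41979846  0.37025175  0.92889784  0.79645328]
```

```bash
python3 -m jog '[{"grip":0.76,"xyz":[0,0.013,0.024],"dr":[0,0.002,0]},{"grip":0.76,"xyz":[0,0.026,0.048],"dr":[0,0.004,0]},{"grip":0.76,"xyz":[0,0.04,0.072],"dr":[0.004,0.009,0.003]},{"grip":0.76,"xyz":[0,0.049,0.088],"dr":[0.004,0.009,0.003]},{"grip":0.76,"xyz":[0,0.053,0.095],"dr":[0.004,0.009,0.003]},{"grip":0.76,"xyz":[0,0.053,0.095],"dr":[0.004,0.009,0.003]},{"grip":0.76,"xyz":[0,0.053,0.095],"dr":[0.004,0.009,0.003]}]'
python3 - <<'E'
from h import *
where(); rel(*goal(-.225,0,.122,30)); print(ctrl.get_state()["qpos"])
for n,c in(("top",(300,150,440,310)),("side",(180,130,380,310))):
    im=ctrl.read_camera(n)[:,:,::-1]
    if n=="top": im=cv2.convertScaleAbs(im,alpha=1.5,beta=15)
    overlay(n,im,U,None,c,3.5,f"pics/p1{n}.png")
E
```

```text
time: 2.18
eef_pos: [0.446, -0.0772, 0.1278]
tcp_rot: [0.693, -0.675, 0.176, -0.183]
contact_force: [0.4, -0.3, 0.1]
opening: 0.24
t 2.18 unit xyz [-0.2089 -0.0064  0.1278] F [ 0.4 -0.3  0.1] op 0.24 axz [ 0.49   0.016 -0.871]
xyz [-0.0064  0.0169 -0.0028] dr [ 0.0108  0.0011 -0.0039]
[-0.5525421  -0.38442638  2.4826602   0.45969674  0.6565787   0.67972618]
```

View pics/p1top.png

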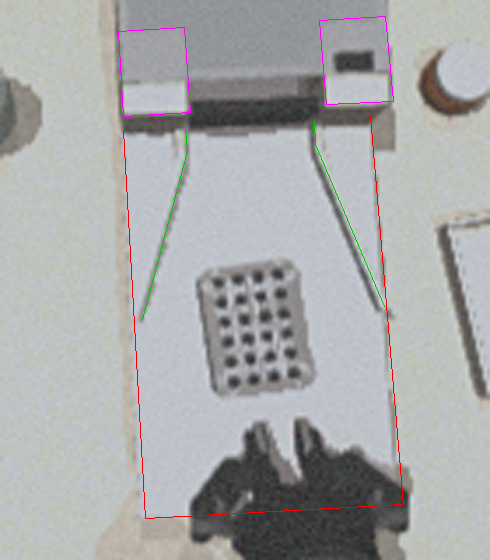

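View pics/p1side.png

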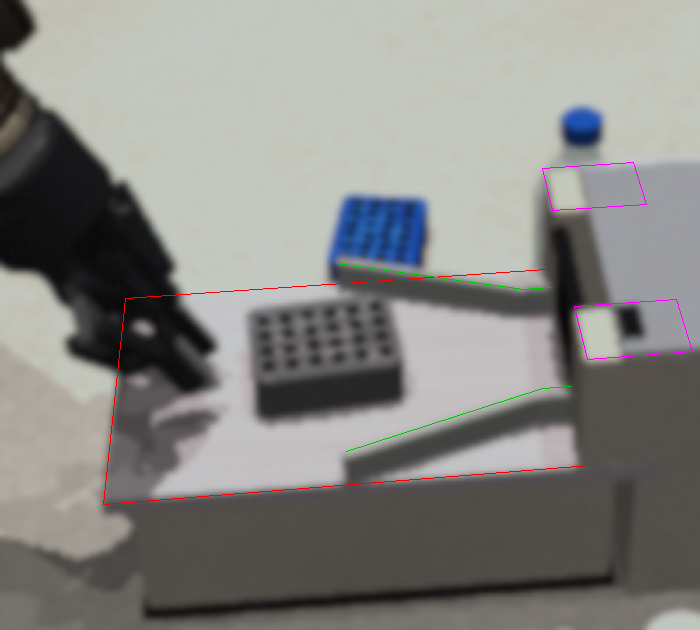

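Run:
```python
from h import *
rel(*goal(-.197,.003,.126,30));
```

```text
xyz [-0.0095 -0.0085  0.0082] dr [ 0.0083 -0.0001 -0.0028]
```

```bash
python3 -m jog '[{"grip":0.76,"xyz":[-0.005,-0.005,0.004],"dr":[0,0,0]},{"grip":0.76,"xyz":[-0.0095,-0.0085,0.008],"dr":[0,0,0]},{"grip":0.76,"xyz":[-0.0095,-0.0085,0.008],"dr":[0,0,0]},{"grip":0.76,"xyz":[-0.0095,-0.0085,0.008],"dr":[0,0,0]}]'
python3 - <<'E'
from h import *
where(); print(ctrl.get_state()["qpos"]); rel(*goal(-.17,.003,.122,30));rel(*goal(-.13,.003,.12,34))
E
```

```text
time: 2.62
eef_pos: [0.4573, -0.066, 0.1251]
tcp_rot: [0.694, -0.674, 0.176, -0.183]
contact_force: [0.2, -0.2, -0.3]
opening: 0.243
t 2.62 unit xyz [-0.1973  0.0044  0.1251] F [ 0.2 -0.2 -0.3] op 0.24 axz [ 0.491  0.017 -0.871]
[-0.50575584 -0.35051192  2.46575792  0.4470748   0.62367213  0.72350123]
xyz [ 0.0014 -0.0223  0.0161] dr [ 0.0099  0.0019 -0.0013]
xyz [ 0.0014 -0.0561  0.0375] dr [ 0.0797  0.0018 -0.0013]
```

```bash
python3 -m jog '[{"grip":0.76,"xyz":[0,-0.006,0.0045],"dr":[0.003,0,0]},{"grip":0.76,"xyz":[0.0005,-0.012,0.009],"dr":[0.005,0.001,0]},{"grip":0.76,"xyz":[0.001,-0.018,0.013],"dr":[0.008,0.002,0]},{"grip":0.76,"xyz":[0.001,-0.024,0.017],"dr":[0.015,0.002,0]},{"grip":0.76,"xyz":[0.001,-0.03,0.0205],"dr":[0.025,0.002,0]},{"grip":0.76,"xyz":[0.001,-0.036,0.0245],"dr":[0.035,0.002,0]},{"grip":0.76,"xyz":[0.001,-0.042,0.0285],"dr":[0.05,0.002,0]},{"grip":0.76,"xyz":[0.001,-0.048,0.0325],"dr":[0.065,0.002,0]},{"grip":0.76,"xyz":[0.001,-0.052,0.035],"dr":[0.075,0.002,0]},{"grip":0.76,"xyz":[0.001,-0.056,0.0375],"dr":[0.08,0.002,0]}]'
python3 - <<'E'
from h import *
where(); print(ctrl.get_state()["qpos"]); 
for n,c in(("top",(300,150,440,310)),("side",(180,130,380,310))):
    im=ctrl.read_camera(n)[:,:,::-1]
    if n=="top": im=cv2.convertScaleAbs(im,alpha=1.5,beta=15)
    overlay(n,im,U,None,c,3.5,f"pics/p2{n}.png")
E
```

```text
time: 3.45
eef_pos: [0.5245, -0.0656, 0.1193]
tcp_rot: [0.685, -0.667, 0.204, -0.21]
contact_force: [-1.4, -0.0, 1.7]
opening: 0.24
t 3.45 unit xyz [-0.1302  0.0028  0.1193] F [-1.4 -0.   1.7] op 0.24 axz [ 0.559  0.016 -0.829]
[-0.43952025 -0.16912421  2.36355145  0.58446972  0.47505828  0.64402241]
```

View pics/p2top.png

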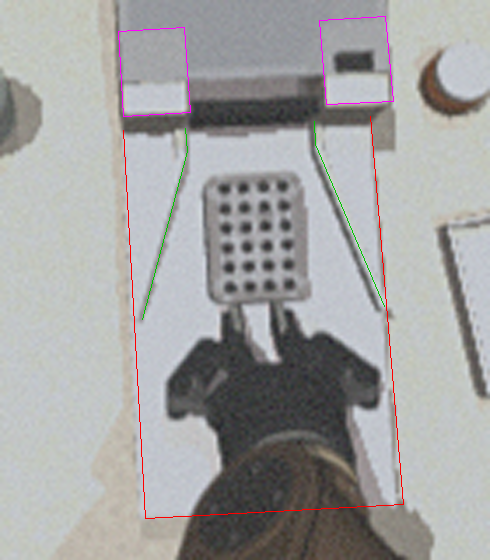

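View pics/p2side.png

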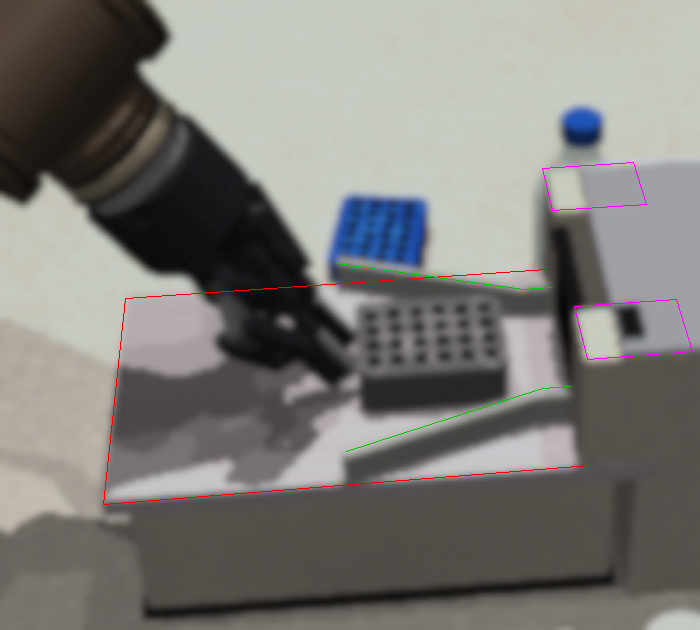

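Run:
```python
from h import *
rel(*goal(-.075,.002,.12,34))
```

```text
xyz [ 0.0005 -0.0459  0.0304] dr [-0.     -0.0009 -0.0029]
```

```bash
python3 -m jog '[{"grip":0.76,"xyz":[0,-0.005,0.0033],"dr":[0,0,0]},{"grip":0.76,"xyz":[0,-0.01,0.0066],"dr":[0,0,0]},{"grip":0.76,"xyz":[0,-0.015,0.01],"dr":[0,0,0]},{"grip":0.76,"xyz":[0,-0.02,0.0133],"dr":[0,0,0]},{"grip":0.76,"xyz":[0,-0.025,0.0166],"dr":[0,0,0]},{"grip":0.76,"xyz":[0,-0.03,0.02],"dr":[0,0,0]},{"grip":0.76,"xyz":[0,-0.035,0.0233],"dr":[0,0,-0.001]},{"grip":0.76,"xyz":[0,-0.04,0.0265],"dr":[0,0,-0.002]},{"grip":0.76,"xyz":[0,-0.046,0.0305],"dr":[0,0,-0.003]}]'
python3 - <<'E'
from h import *
where(); print(ctrl.get_state()["qpos"]); 
for n,c in(("top",(300,150,440,310)),("side",(180,130,380,310))):
    im=ctrl.read_camera(n)[:,:,::-1]
    if n=="top": im=cv2.convertScaleAbs(im,alpha=1.5,beta=15)
    overlay(n,im,U,None,c,3.5,f"pics/p3{n}.png")
rel(*goal(-.03,.002,.12,34))
E
```

```text
time: 4.3
eef_pos: [0.5798, -0.0641, 0.12]
tcp_rot: [0.686, -0.666, 0.204, -0.209]
contact_force: [-1.0, 0.3, -0.7]
opening: 0.237
t 4.3 unit xyz [-0.0748  0.0027  0.12  ] F [-1.   0.3 -0.7] op 0.24 axz [ 0.559  0.016 -0.829]
[-0.38159249 -0.03230107  2.23858798  0.55068291  0.44006537  0.71624081]
xyz [ 0.0003 -0.0361  0.0252] dr [-0.0012 -0.0013  0.0006]
```

View pics/p3top.png

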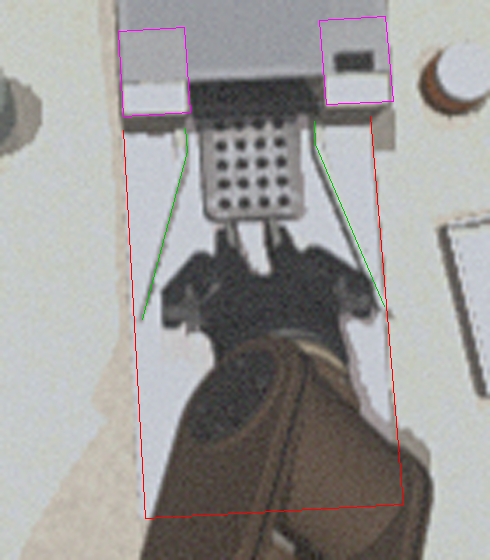

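View pics/p3side.png

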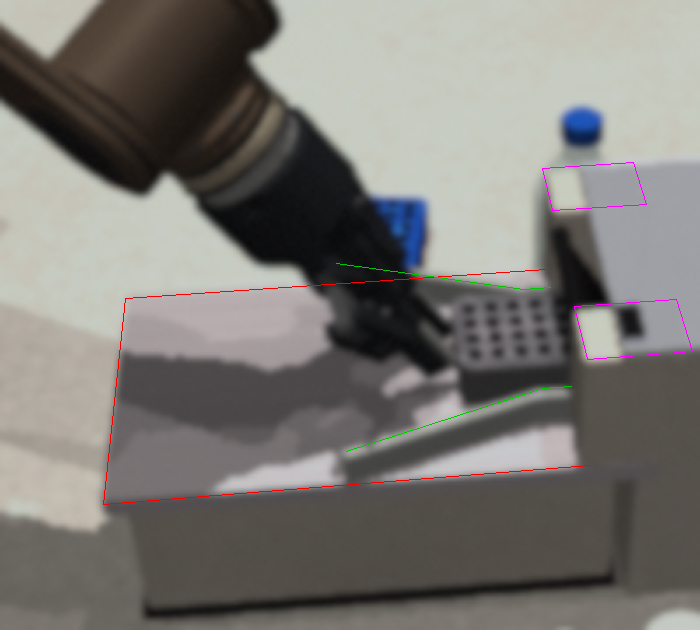

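```bash
python3 -m jog '[{"grip":0.76,"xyz":[0,-0.006,0.0042],"dr":[0,0,0]},{"grip":0.76,"xyz":[0,-0.012,0.0084],"dr":[0,0,0]},{"grip":0.76,"xyz":[0,-0.018,0.0126],"dr":[0,0,0]},{"grip":0.76,"xyz":[0,-0.024,0.0168],"dr":[0.005,0,0]},{"grip":0.76,"xyz":[0,-0.03,0.021],"dr":[0.01,0,0]},{"grip":0.76,"xyz":[0,-0.036,0.0252],"dr":[0.015,0,0]}]'
python3 - <<'E'
from h import *
where(); print(ctrl.get_state()["qpos"]); 
for n,c in(("top",(300,150,440,310)),("side",(220,130,420,310))):
    im=ctrl.read_camera(n)[:,:,::-1]
    if n=="top": im=cv2.convertScaleAbs(im,alpha=1.5,beta=15)
    overlay(n,im,U,None,c,3.5,f"pics/p4{n}.png")
rel(*goal(-.005,.002,.12,36))
E
```

```text
time: 4.9
eef_pos: [0.6242, -0.0629, 0.1195]
tcp_rot: [0.685, -0.664, 0.209, -0.215]
contact_force: [-1.9, 0.2, 1.4]
opening: 0.241
t 4.9 unit xyz [-0.0304  0.0025  0.1195] F [-1.9  0.2  1.4] op 0.24 axz [ 0.572  0.016 -0.82 ]
[-0.34705733  0.06493317  2.14589098  0.55312654  0.41071845  0.74150565]
xyz [ 0.0004 -0.0208  0.0141] dr [ 0.0188 -0.0012  0.0004]
```

View pics/p4top.png

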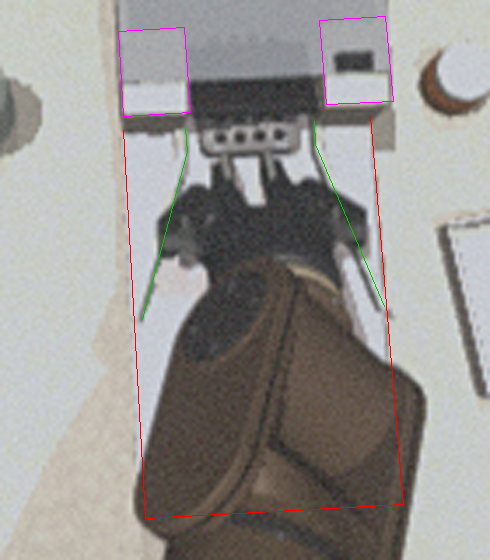

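View pics/p4side.png

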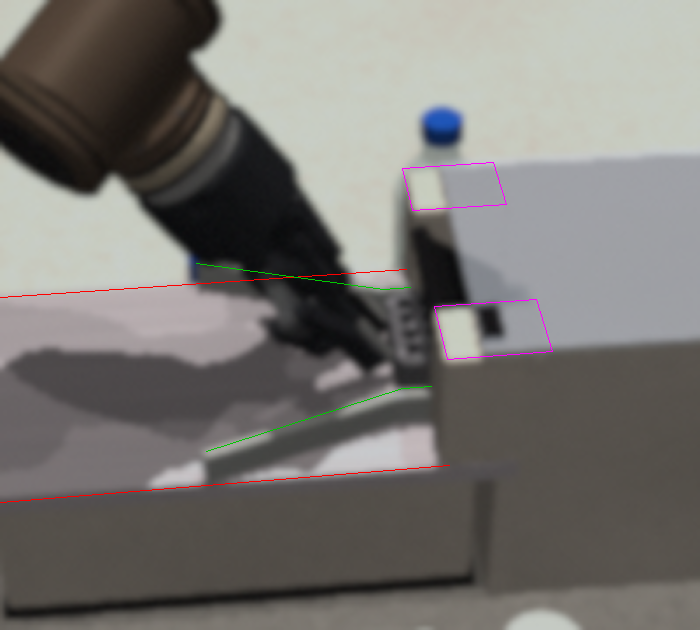

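```bash
python3 - <<'E'
from h import *
rel(*goal(-.007,.002,.121,39))
E
python3 -m jog '[{"grip":0.76,"xyz":[0,-0.005,0.003],"dr":[0.015,0,0]},{"grip":0.76,"xyz":[0,-0.01,0.006],"dr":[0.03,0,0]},{"grip":0.76,"xyz":[0,-0.015,0.0095],"dr":[0.05,0,0]},{"grip":0.76,"xyz":[0,-0.02,0.0125],"dr":[0.07,0,0]},{"grip":0.76,"xyz":[0,-0.02,0.0125],"dr":[0.07,0,0]}]'
python3 - <<'E'
from h import *
where(); print(ctrl.get_state()["qpos"]); 
for n,c in(("top",(300,150,440,310)),("side",(220,130,420,310))):
    im=ctrl.read_camera(n)[:,:,::-1]
    if n=="top": im=cv2.convertScaleAbs(im,alpha=1.5,beta=15)
    overlay(n,im,U,None,c,3.5,f"pics/p5{n}.png")
rel(*goal(.004,.002,.121,39))
E
```

```text
xyz [ 0.0004 -0.0198  0.0122] dr [ 0.0712 -0.0012  0.0004]
time: 5.42
eef_pos: [0.6468, -0.0621, 0.12]
tcp_rot: [0.677, -0.657, 0.232, -0.238]
contact_force: [-1.0, -0.6, -0.0]
opening: 0.243
t 5.42 unit xyz [-0.0078  0.0026  0.12  ] F [-1.  -0.6 -0. ] op 0.24 axz [ 0.627  0.018 -0.779]
[-0.34021917  0.10095347  2.12900804  0.72157185  0.34964754  0.58678674]
xyz [ 0.0006 -0.0098  0.007 ] dr [ 0.003  -0.0008  0.0002]
```

View pics/p5top.png

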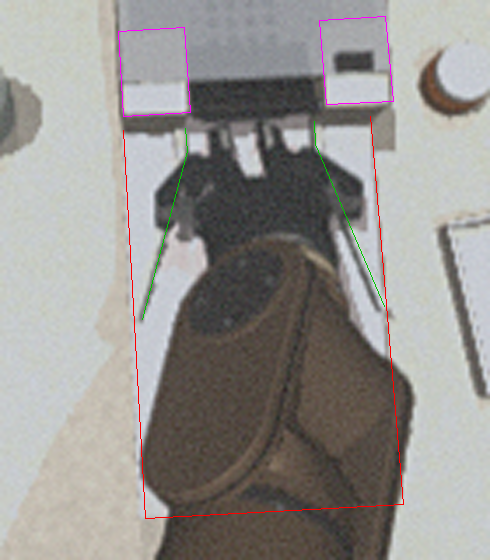

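View pics/p5side.png

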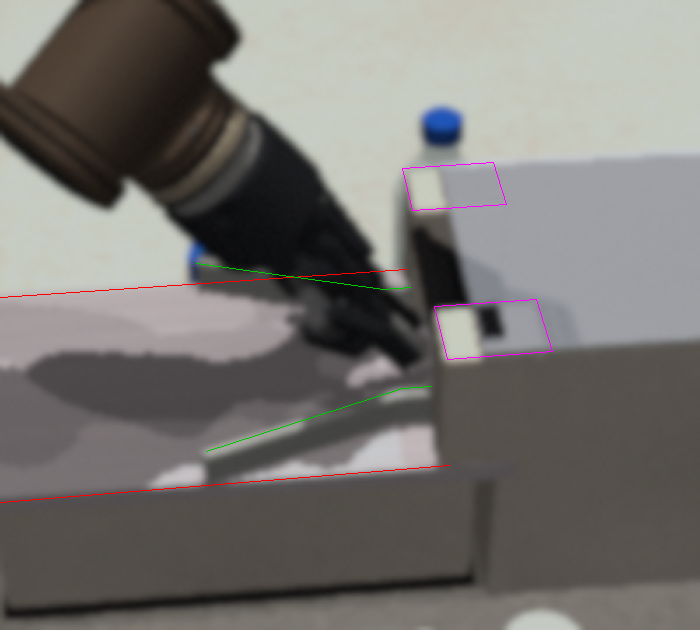

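The rack is nearly all the way through the doorway, with its holes visible through the roof near (215,50). The knuckles have about 30 mm to spare before the cheeks. I'll push on.

```bash
python3 -m jog '[{"grip":0.76,"xyz":[0,-0.003,0.0022],"dr":[0,0,0]},{"grip":0.76,"xyz":[0,-0.006,0.0043],"dr":[0,0,0]},{"grip":0.76,"xyz":[0,-0.009,0.0065],"dr":[0,0,0]},{"grip":0.76,"xyz":[0,-0.011,0.008],"dr":[0,0,0]},{"grip":0.76,"xyz":[0,-0.0125,0.009],"dr":[0,0,0]},{"grip":0.76,"xyz":[0,-0.0125,0.009],"dr":[0,0,0]}]'
python3 - <<'E'
from h import *
where(); print(ctrl.get_state()["qpos"]); 
for n,c in(("top",(310,70,440,230)),("side",(290,130,480,310))):
    im=ctrl.read_camera(n)[:,:,::-1]
    if n=="top": im=cv2.convertScaleAbs(im,alpha=1.5,beta=15)
    overlay(n,im,U,None,c,3.5,f"pics/p6{n}.png")
rel(*goal(.013,.002,.121,39))
E
```

```text
time: 6.02
eef_pos: [0.6627, -0.0617, 0.1216]
tcp_rot: [0.677, -0.657, 0.232, -0.239]
contact_force: [1.1, 0.1, 1.1]
opening: 0.239
t 6.02 unit xyz [0.0081 0.0025 0.1216] F [1.1 0.1 1.1] op 0.24 axz [ 0.628  0.018 -0.778]
[-0.32893987  0.13130433  2.09179238  0.69868222  0.34855036  0.61794918]
xyz [ 0.0006 -0.004   0.0036] dr [ 0.0024 -0.0008  0.0003]
```

View pics/p6top.png

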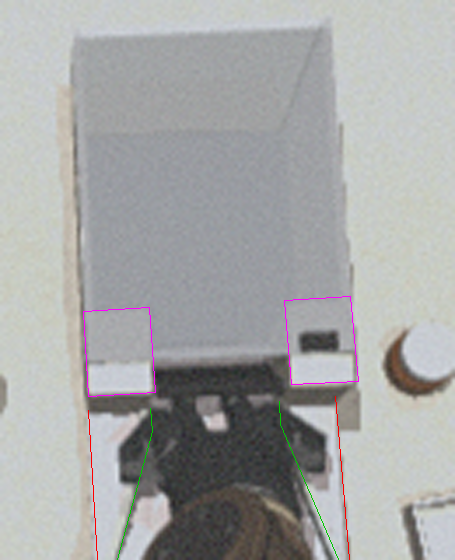

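View pics/p6side.png

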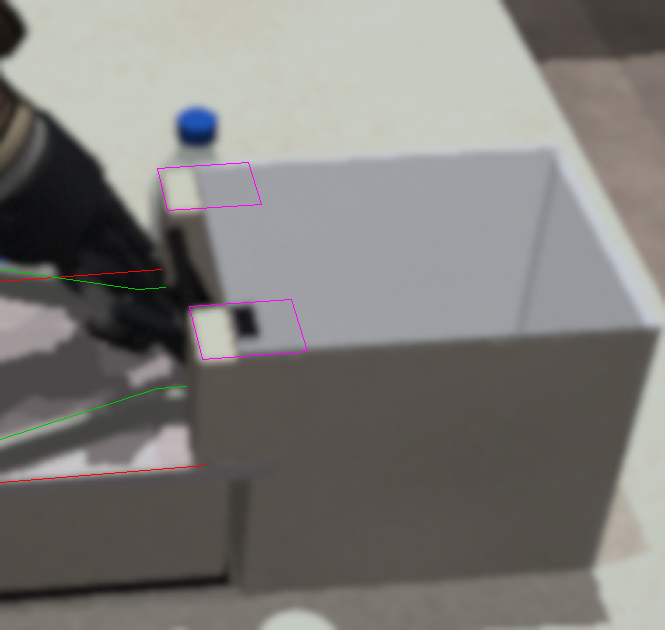

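Run:
```python
from h import *
im=ctrl.read_camera("top")[:,:,::-1]
a=im[75:195,325:415]; a=cv2.resize(cv2.convertScaleAbs(a,alpha=2.6,beta=-80),None,fx=5,fy=5,interpolation=cv2.INTER_CUBIC); cv2.imwrite("pics/p7.png",a)
P=tf(U,[(.04,0,.11),(.04,0,.012),(.234,0,.012),(.234,0,.19)]);print(((proj("top",P)-[325,75])*5).round())
where()
```

```text
[[219. 467.]
 [202. 506.]
 [178. 156.]
 [204.  15.]]
t 6.17 unit xyz [0.0075 0.0027 0.1212] F [-0.2 -0.3  0.1] op 0.24 axz [ 0.627  0.018 -0.779]
```

View pics/p7.png

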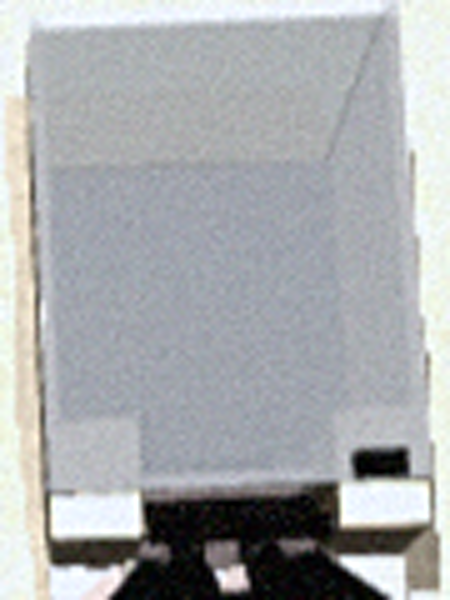

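Run:
```python
from h import *
im=ctrl.read_camera("top")[:,:,::-1].copy().astype(float); o=cv2.imread("pics/top0.png").astype(float)
d=cv2.GaussianBlur(im-o,(0,0),1.2).mean(2)
a=np.clip(128+d*6,0,255).astype(np.uint8)[70:200,320:420]
cv2.imwrite("pics/d_t.png",cv2.resize(a,None,fx=4.5,fy=4.5))
s=ctrl.read_camera("side")[:,:,::-1].copy().astype(float); o=cv2.imread("pics/side0.png").astype(float)
d=cv2.GaussianBlur(s-o,(0,0),1.2).mean(2)
a=np.clip(128+d*6,0,255).astype(np.uint8)[160:300,320:480]
cv2.imwrite("pics/d_s.png",cv2.resize(a,None,fx=4.5,fy=4.5))
```

```text
(no output)
```

View pics/d_t.png

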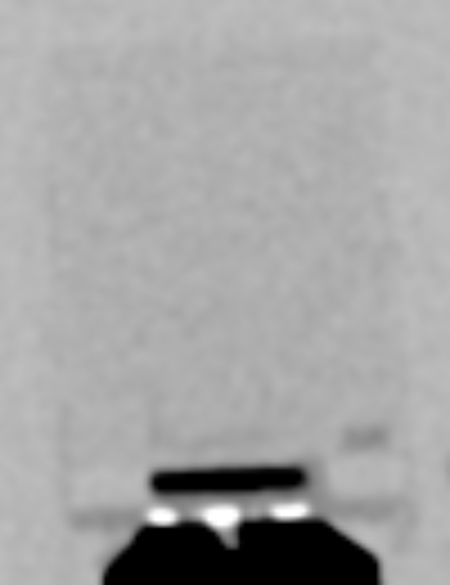

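View pics/d_s.png

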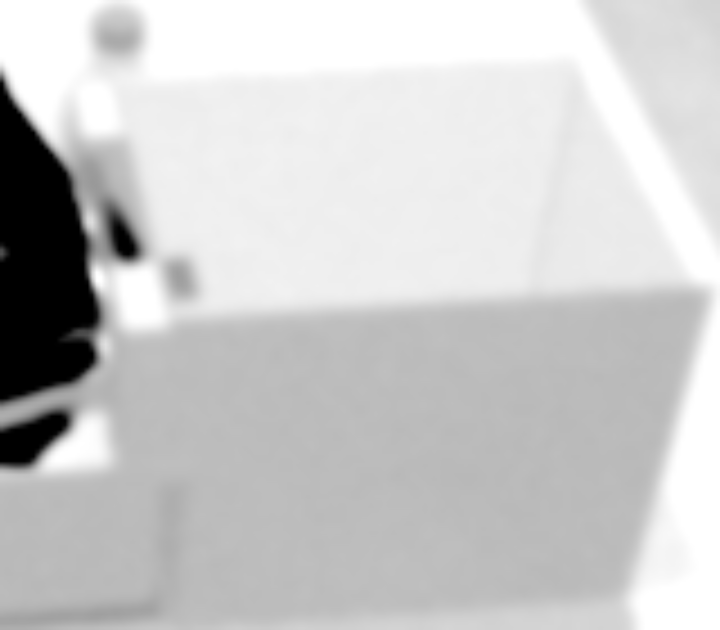

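Run:
```python
import cv2,numpy as np
A=[]
for f,o in(("p3top",(300,150)),("p4top",(300,150)),("p5top",(300,150)),("p6top",(310,70))):
    im=cv2.imread(f"pics/{f}.png"); x0=int((330-o[0])*3.5); y0=int((150-o[1])*3.5)
    c=im[y0:y0+175,x0:x0+280]; A.append(cv2.convertScaleAbs(c,alpha=2,beta=-170))
cv2.imwrite("pics/cmp.png",np.vstack([np.hstack(A[:2]),np.hstack(A[2:])]))
```

```text
(no output)
```

View pics/cmp.png

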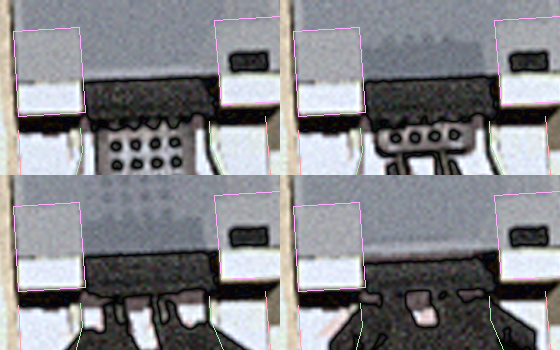

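The shelf behind the flap is bare in the last frame, so the rack has gone over the edge. It's hard to see under the roof, so I'll draw the fingers back first and then search the bin with averaged frames.

Run:
```python
from h import *
im=np.mean([ctrl.read_camera("top")[:,:,::-1].astype(float) for _ in range(10)],0)
np.save("avg1.npy",im)
a=im[75:195,325:415]
b=np.dstack([cv2.GaussianBlur(a[...,i],(0,0),.6) for i in range(3)])
m=np.median(b[30:75,20:60].reshape(-1,3),0)
o=np.clip(128+(b-m)*8,0,255).astype(np.uint8)
cv2.imwrite("pics/avg1.png",cv2.resize(o,None,fx=4.8,fy=4.8,interpolation=cv2.INTER_CUBIC))
where();
rel(*goal(-.09,.002,.124,38));
```

```text
t 6.77 unit xyz [0.0076 0.0026 0.1214] F [0.8 0.6 0.4] op 0.24 axz [ 0.627  0.018 -0.779]
xyz [ 0.0006  0.0743 -0.0633] dr [-0.0153 -0.0009  0.0002]
```

View pics/avg1.png

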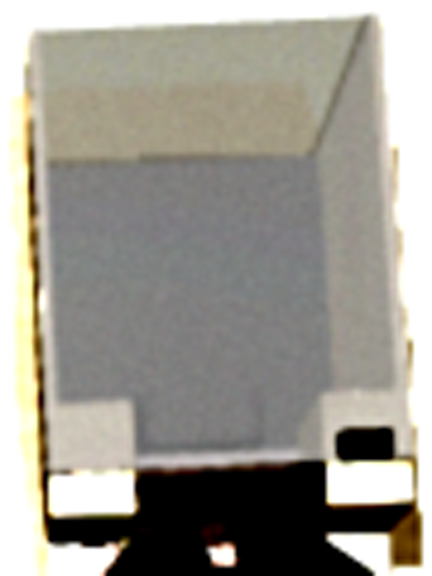

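```bash
python3 - <<'E'
from h import *
for h,xs in((.096,(.040,.068)),(.04,(.042,.126)),(.11,(.04,.068))):
    P=tf(U,[(xs[0],.034,h),(xs[0],-.03,h),(xs[1],-.03,h),(xs[1],.034,h)])
    print(h,((proj("top",P)-[324.5,74.5])*4.8).round().tolist())
E
python3 -m jog '[{"grip":0.76,"xyz":[0,0.008,-0.0068],"dr":[0,0,0]},{"grip":0.76,"xyz":[0,0.016,-0.0136],"dr":[0,0,0]},{"grip":0.76,"xyz":[0,0.028,-0.024],"dr":[0,0,0]},{"grip":0.76,"xyz":[0,0.04,-0.034],"dr":[0,0,0]},{"grip":0.76,"xyz":[0,0.052,-0.0443],"dr":[0,0,0]},{"grip":0.76,"xyz":[0,0.064,-0.0545],"dr":[0,0,0]},{"grip":0.76,"xyz":[0,0.074,-0.063],"dr":[0,0,0]},{"grip":0.76,"xyz":[0,0.074,-0.063],"dr":[0,0,0]}]'
python3 - <<'E'
from h import *
where()
im=np.mean([ctrl.read_camera("top")[:,:,::-1].astype(float) for _ in range(8)],0)
a=im[75:195,325:415]
b=np.dstack([cv2.GaussianBlur(a[...,i],(0,0),.6) for i in range(3)])
m=np.median(b[30:75,20:60].reshape(-1,3),0)
o=np.clip(128+(b-m)*8,0,255).astype(np.uint8)
cv2.imwrite("pics/avg2.png",cv2.resize(o,None,fx=4.8,fy=4.8,interpolation=cv2.INTER_CUBIC))
s=ctrl.read_camera("side")[:,:,::-1]; cv2.imwrite("pics/p8s.png",cv2.resize(s[140:320,210:470],None,fx=3,fy=3,interpolation=cv2.INTER_CUBIC))
E
```

```text
0.096 [[143.0, 461.0], [269.0, 453.0], [265.0, 400.0], [140.0, 407.0]]
0.04 [[138.0, 479.0], [256.0, 472.0], [245.0, 320.0], [128.0, 327.0]]
0.11 [[145.0, 455.0], [272.0, 448.0], [268.0, 393.0], [141.0, 401.0]]
time: 7.43
eef_pos: [0.5622, -0.0639, 0.1228]
tcp_rot: [0.677, -0.657, 0.231, -0.238]
contact_force: [-0.9, -0.4, -0.4]
opening: 0.241
t 7.43 unit xyz [-0.0925  0.0033  0.1228] F [-0.9 -0.4 -0.4] op 0.24 axz [ 0.626  0.018 -0.78 ]
```

View pics/avg2.png

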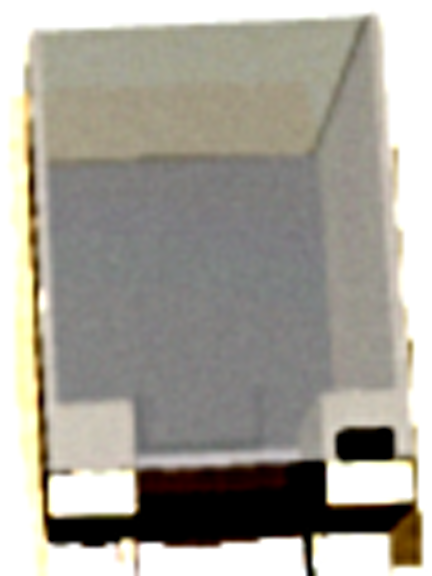

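View pics/p8s.png

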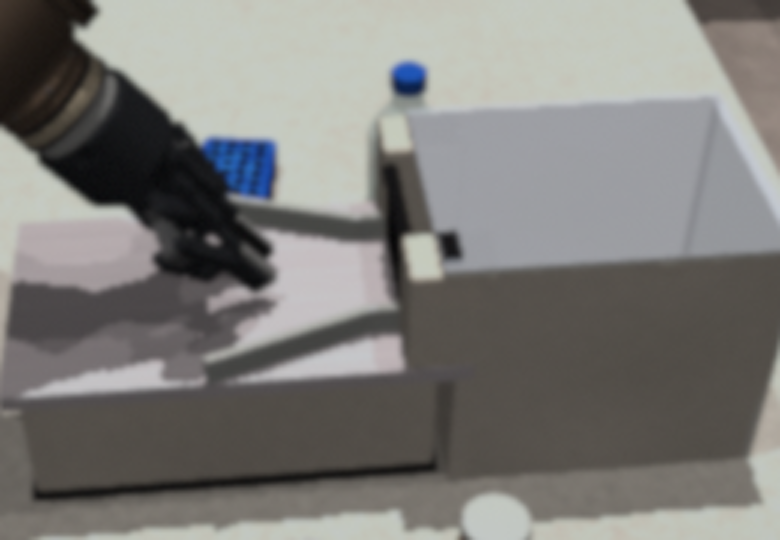

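The faint outline at (140–262, 395–445) fits a 64 × 28 mm end face just below shelf level, at unit x 40–70 mm. The rack seems to stand on end in the bin, right behind the edge. I'll lift clear of the shelf and check the flap and the neighbouring objects against the first picture.

```bash
python3 -m jog '[{"grip":0.76,"xyz":[0,0.005,-0.02],"dr":[0,0,0]},{"grip":0.76,"xyz":[0,0.01,-0.04],"dr":[0,0,0]},{"grip":0.76,"xyz":[0,0.01,-0.055],"dr":[0,0,0]},{"grip":0.76,"xyz":[0,0.01,-0.055],"dr":[0,0,0]},{"grip":0.76,"xyz":[0,0.01,-0.055],"dr":[0,0,0]},{"grip":0.76,"xyz":[0,0.01,-0.055],"dr":[0,0,0]}]'
python3 - <<'E'
from h import *
where(); print(ctrl.get_state()["qpos"])
A=[]
for n,(u0,v0,u1,v1) in(("top",(250,70,480,300)),("side",(210,140,470,370))):
    im=ctrl.read_camera(n)[:,:,::-1]; o=cv2.imread(f"pics/{n}0.png")
    A.append(np.hstack([cv2.resize(cv2.convertScaleAbs(x[v0:v1,u0:u1],alpha=1.3 if n=="top" else 1),(400,300),interpolation=cv2.INTER_CUBIC) for x in(o,im)]))
cv2.imwrite("pics/fin.png",np.vstack(A))
E
```

```text
time: 8.38
eef_pos: [0.5231, -0.0658, 0.1602]
tcp_rot: [0.677, -0.657, 0.232, -0.238]
contact_force: [0.3, -0.0, 0.3]
opening: 0.24
t 8.38 unit xyz [-0.1316  0.0026  0.1602] F [ 0.3 -0.   0.3] op 0.24 axz [ 0.627  0.018 -0.779]
[-0.46303757 -0.27624371  2.3873966   0.65830519  0.50558584  0.57960178]
```

View pics/fin.png

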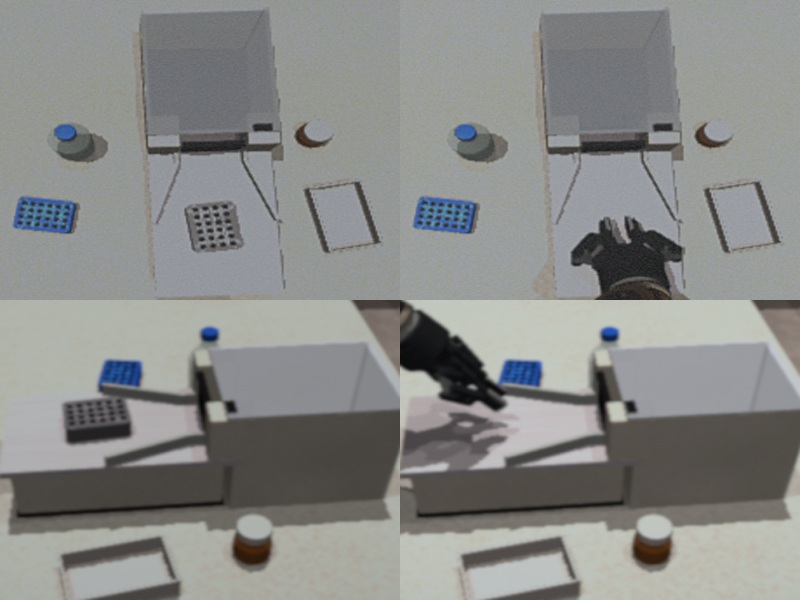

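Run:
```python
from h import *
im=np.mean([ctrl.read_camera("top")[:,:,::-1].astype(float) for _ in range(6)],0); o=cv2.imread("pics/top0.png").astype(float)
f=lambda x:cv2.resize(np.clip(x[150:195,330:415]*1.8-20,0,255).astype(np.uint8),None,fx=7,fy=7,interpolation=cv2.INTER_CUBIC)
cv2.imwrite("pics/flapcmp.png",np.vstack([f(o),f(im)]) if 0 else np.vstack([cv2.resize(f(o),(560,297)),cv2.resize(f(im),(560,297))]))
im=np.mean([ctrl.read_camera("side")[:,:,::-1].astype(float) for _ in range(4)],0); o=cv2.imread("pics/side0.png").astype(float)
f=lambda x:cv2.resize(np.clip(x[170:270,320:400]*1.5,0,255).astype(np.uint8),(400,500),interpolation=cv2.INTER_CUBIC)
cv2.imwrite("pics/flapcmps.png",np.hstack([f(o),f(im)]))
```

```text
(no output)
```

View pics/flapcmp.png

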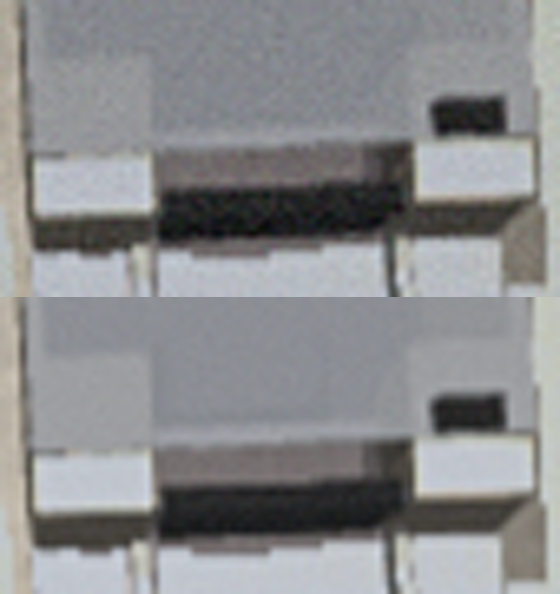

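View pics/flapcmps.png

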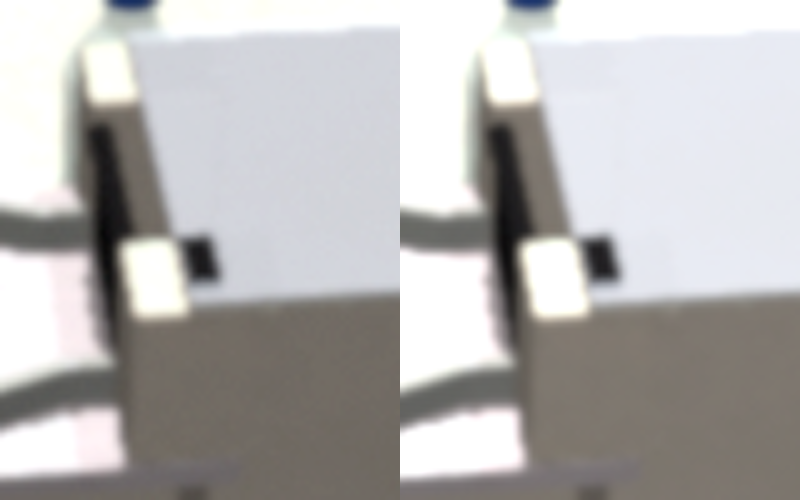

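The flap looks the same as at the start, the shelf is clear, and the bottle, jar and tray haven't moved. I'm handing the job in.

Run:
```python
from plant import ctrl
print(ctrl.sign_off(), ctrl.get_state()["time"])
```

```text
the job is handed in; nothing more can be done
the job is handed in; nothing more can be done
```

I pushed the grey rack along the shelf with two slanted fingertips (about 30° from vertical at first, 39° at the doorway). It went between the guides, through the flap and over the far edge into the bin. Then I drew the fingers back out and lifted them clear. The last clock reading I printed was 8.4 s, and I took about half a second of camera frames after that.

**Last checks:**
- **Flap:** it looks the same as in the first pictures from both cameras, so it hangs shut.
- **Shelf and neighbours:** the shelf is empty, and the bottle, jar and tray look unmoved.
- **Contact:** the readings I took showed only about 1–2 N at the tool, and about 0 at the end.

**Less certain:**
- **Rack in the bin:** it is barely visible through the roof; single frames and their difference from the first picture showed nothing. Averaged frames show a faint outline just below shelf level, which fits the rack standing on end right behind the shelf edge. I did not see it lying flat.
- **Joint 3:** early on, while lowering to the shelf, it read 2.4827 rad against the stated limit of 2.48. I moved it away at once, but this may count as passing its range.

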